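Tip tested bars through the slot of the sample box

ROBOT

A 7-joint arm with a two-finger parallel gripper is mounted at the origin on a cart in front of the work surface, level with it; the furniture and walls round the work are solid. World frame = base frame: x ahead of the robot, y to its left, z up, the work surface at z = 0. Lengths are in m, angles in rad, forces in N, time in s.
With the tool pointing down it reaches from about 0.425 to 0.925 m from the base axis. Payload 6.8 kg.
Tool frame: the origin (TCP) lies at the very end of the fingers, on their centre line; the grasp point (between the pads) lies 19 mm behind it; z points along the fingers, y is the line along which they close (so a half turn about z gives the same grasp; the last joint's range is limited). The gripper opens to 85 mm and grips with 20 to 120 N. Pads are 22 mm wide; open, the fingers measure 114 mm over their backs; the gripper's body (76 mm by 85 mm) begins 54 mm behind the grasp point. The pads swing forward as they close: fully open they stand 13 mm farther back than shut.
Start: joints at [-1.309, 0.477, 0.022, 1.555, -0.011, 1.109, -0.083], TCP at [0.244, 0.629, 0.231] pointing down, gripper open.
Joint ranges: [-2.96, 2.96], [-0.34, 2.1], [-1.41, 1.46], [0.24, 2.44], [-1.37, 4.51], [0.17, 1.92], [-2.96, 2.96]. Speed limits (rad/s): [2.39, 2.39, 3.14, 3.14, 3.14, 3.14, 3.14].

INTERFACE

Orientations are given as a unit quaternion [w, x, y, z].
In Python, from station import bot gives the robot as it stands.
- The arm moves only by the tool jog_arm, never from a script. Its argument "motion" is a list of rows, each a list of 7 numbers: the turn, a rotation vector about the tool's x, y, z in rad, then the shift along the tool's x, y, z in mm, then the finger opening in mm, from 0 to 85.4. A call has 1 to 10 rows; each row is the pose to reach, as a shift and turn from the pose commanded when the call began, along the tool's axes at that moment; what a row does not reach only later rows make up. A row lasts 1/8 s, in which the tool goes at most 62.5 mm and 10.7 degrees, less where a joint would pass 70% of its speed; a pose out of reach is approached as far as the arm can. A call with a gripper value outside its range is refused whole. The fingers move at their own pace and stop on an object; "grip_force" is the grip in N (left out, the last holds). Time passes only in rows, so rows that repeat a pose let the fingers close. It gives the time, the measured TCP pose, the force, the opening and the grip force at its end, in the units of the state.
- bot.get_obs(): the state, without advancing time (a new reading comes with each control period).
- bot.read_camera(name): name is "scene" or "top" or "wrist"; returns a dict with "pixels" (400x640x3 uint8, red, green, blue), "camera_matrix" (3x3 intrinsics, pixels), "T" (4x4, takes a point from camera to world coordinates); the wrist camera has in their place "tool_from_camera" (4x4, takes a point from camera to tool coordinates, whose origin is the TCP and whose axes are the flange's). Camera axes: x right, y down, z forward; pixel columns grow to the right and rows downward; lengths in m; the calibration is good to about 2 mm. The wrist camera is an equidistant fisheye: a pixel r from the principal point sees the ray r / f radians off the axis. A picture is of the moment at which its call begins: read the wrist's pose just before it. There is no depth.
- bot.hand_in(): hands the job in; it is judged then, once.
Trained networks look in a picture, given as the dict that the camera call returned (one of the last four; its "shot" number tells which), for a name from the list of things; names that differ only in an ending like _2 or _b are one class to them, and where a whole thing is asked for, a point or a joint stands for the part that bears it (a point fixed in the world has none). Each returns a list of dicts, best first, with "score" (0 to 1); they miss things now and then, are a little off and sometimes report something else, mostly with a low value. They report only what shows in the picture. A call takes as long as a camera call. They do not tell look-alikes from the thing itself.
- bot.spot_in(thing, picture): "xy" ([column, row] in pixels, amid what is visible of it).
- bot.tip_of(thing, picture): "xy" ([column, row] in pixels: a listed point, or the origin of a listed thing).
The state is a dict: "t": time; "q": joint angles; "joint_vel": joint speeds; "joint_torque": joint torques, N m; "eef_pos": TCP position; "tool_rot": TCP orientation; "contact_force": force on the tool from outside, world axes, zero at the start; "torque": the same for the moment, N m; "gripper_width": opening from 0.0 (shut) to 1.0 (fully open); "grasp_force": force on a finger pad.
Only numpy, scipy, OpenCV 4.12 (cv2) and the standard library are available. Lean on these libraries where they do the work, as an engineer would, in place of code of your own. Each camera call takes 0.05 s, during which the arm holds its last target. There are 200 camera calls.

TASK

The two dark round steel bars in the small aluminium tray have been tested and go into the slotted sample box. Pick the tray up by its grip, turn it so that the bars lie along the slot, and tip both bars over its open edge through the slot into the box (not the box with the round hole). Then set the tray down upright on the bench and let go.

Things in the scene. Friction and masses are not known exactly. Their poses are not given: they have to be found in the camera images.
- tray: Loose aluminium tipping tray, 0.18 kg, 74 (x) x 114 (y) x 78 mm high; origin under it at bench level, z up, bars along y. Its -x side is the open pouring edge, straight along y, no rim, 40 mm towards -x of the origin and 18 mm up. The floor rises 12 degrees to it: level, the bars stay at the back wall; tipped 30 to 45 degrees edge down, they roll out. 28 mm cheeks close both ends.
- tray_grip (a point): Centre of the tray's grip, an upright plate on its back wall, 14 mm thick (x), 60 mm long (y), free for 48 mm above the wall; pinch it across its thickness. Axes as the tray's. This point is 60 mm above the tray's underside, 18 mm below the grip's top, 27 mm towards +x of the tray's origin; the pouring edge lies 67 mm towards -x and 42 mm below it.
- box_slot (a point): Centre of the slot, level with the lid, of the grey sheet-metal box fixed to the bench (90 x 160 mm, lid 66 mm up). Slot 134 mm along y, 30 mm along x; y runs roughly across the robot's view, x away from the robot. Bright sloping guides rise 12 mm above the lid, mouth about 54 x 142 mm. Floor 63 mm below. A like box with a round 46 mm hole stands beside it.
- bar_1_center (a point): Centre of a dark round steel bar, 10 mm diameter, 100 mm long along its y axis, 60 g; starts in the tray, against its back wall, level along the tray's y.
- bar_2_center (a point): Centre of the second, identical bar; starts in the tray beside the first, nearer the pouring edge.
There are look-alikes about, which are no part of the job. Leave any orange look-alike of the part that bears bar_1_center alone. What is shaped like the part that bears bar_2_center but orange is not meant.

How it is judged:
On the way, in this order (a step that is already met when the one before it is completed fails the run):
1. the tray is lifted clear of the bench with both bars in it (height (world z) of tray_grip above 0.1 m and x of bar_1_center in the frame of tray_grip between -0.07 and 0 m and z of each of bar_1_center, bar_2_center in the frame of tray_grip below -0.02 m and distance between each of bar_1_center, bar_2_center and tray_grip below 0.085 m and x of bar_2_center in the frame of tray_grip between -0.07 and 0 m), for 0.2 s.
2. the tray is tipped near the slot box with the bars' direction along the slot (within 20 degrees) (angle between tray_grip's own z axis and vertical above 0.3 rad and angle between the y axis of tray_grip and the y axis of box_slot, either way round below 0.35 rad and horizontal distance between tray_grip and box_slot below 0.13 m), for 0.1 s.
At the end, for the whole second after the job is handed in: Both bars are inside the slotted box, their centres at least 20 mm below its lid and within its outline; the tray stands upright on the bench (within 9 degrees, grip point 50 to 70 mm above the bench); the tray at rest (z of each of bar_1_center, bar_2_center in the frame of box_slot below -0.02 m and x of bar_1_center in the frame of box_slot between -0.045 and 0.045 m and y of bar_1_center in the frame of box_slot between -0.08 and 0.08 m and x of bar_2_center in the frame of box_slot between -0.045 and 0.045 m and y of bar_2_center in the frame of box_slot between -0.08 and 0.08 m and angle between tray_grip's own z axis and vertical below 0.15 rad and height (world z) of tray_grip between 0.05 and 0.07 m and linear speed of tray below 0.02 m/s); the robot touches nothing.
It also fails if it takes over 58 s, if anything falls off the work surface, if the arm or the gripper's body presses on something with over 40 N, if the wrist force passes 120 N, or if a joint passes its speed limit or range.

## Working session

There is one attempt and no reset: what is moved stays moved. The work goes in short steps, Python scripts to look and compute and a tool call to move; the robot and the scene stay as the last step left them, time stands still between calls to the robot, and variables do not carry over. Pictures are saved under pics/ and viewed, at most 10 in all, crops included, and the job is handed in when it is done.

Besides the shell and the picture viewer there is one more tool, called after ">>>" as name(argument=value, ...), one argument or row to a line, values as JSON. jog_arm: Moves the arm, as the interface text tells. Its arguments: {"type":"object","properties":{"motion":{"type":"array"},"grip_force":{"type":"number"}},"required":["motion"]}

```bash
mkdir -p pics; cat > h.py <<'E'
import numpy as np,cv2
from station import bot
from scipy.spatial.transform import Rotation as R
def ray(c,p):
    K=np.array(c["camera_matrix"]);T=np.array(c["T"])
    d=T[:3,:3]@np.linalg.solve(K,[p[0],p[1],1]);return T[:3,3],d
def atz(c,p,z):
    o,d=ray(c,p);return o+d*(z-o[2])/d[2]
def proj(c,P):
    K=np.array(c["camera_matrix"]);T=np.array(c["T"])
    q=K@(T[:3,:3].T@(np.array(P)-T[:3,3]));return q[:2]/q[2]
def save(n,im): cv2.imwrite("pics/"+n,im[...,::-1])
E
python3 - <<'E'
from h import *
s=bot.get_obs();print(s)
Z=dict(tray=0,tray_grip=.06,box_slot=.066,bar_1_center=.02)
ims=[]
for n in("top","scene"):
    c=bot.read_camera(n);ims.append(c["pixels"])
    for k,z in Z.items():
        for f in("tip_of","spot_in"):
            try:
                for r in getattr(bot,f)(k,c)[:4]:print(n,k,f,np.round(r["xy"]),round(r["score"],2),atz(c,r["xy"],z).round(3))
            except Exception as e:print(n,k,f,e)
    print(n,c["T"],c["camera_matrix"])
    save(n+"0.png",c["pixels"])
E
```

```text
{'t': 0.0, 'q': array([-1.30912415,  0.47780086,  0.02234408,  1.55646527, -0.01148144,
        1.10930331, -0.0831223 ]), 'joint_vel': array([-4.61225908e-05,  1.99834117e-04, -3.63561088e-04,  1.16791413e-03,
       -7.20322630e-04,  8.74228307e-05, -3.89764597e-04]), 'joint_torque': array([ 6.30623617e-05, -5.96450043e+01,  1.60799470e+00, -2.81205654e+01,
        1.23850303e-02,  9.54504241e-03,  9.36884021e-06]), 'eef_pos': array([0.2437522 , 0.62880762, 0.23031947]), 'tool_rot': array([-9.24434971e-05,  1.83832725e-01,  9.82957107e-01, -9.19614019e-04]), 'contact_force': array([-0.9199352 , -0.06292016,  0.47067189]), 'torque': array([ 0.00477908,  0.00985517, -0.01068855]), 'grasp_force': 0.0, 'gripper_width': 0.9990433392413971}
top tray tip_of [296. 210.] 0.93 [0.497 0.276 0.   ]
top tray spot_in [296. 209.] 0.73 [0.501 0.277 0.   ]
top tray_grip tip_of [289. 197.] 0.66 [0.525 0.293 0.06 ]
top tray_grip spot_in [296. 208.] 0.62 [0.493 0.272 0.06 ]
top box_slot tip_of [380. 184.] 0.8 [0.555 0.046 0.066]
top box_slot spot_in [376. 185.] 0.75 [0.552 0.056 0.066]
top bar_1_cente
[... 679 characters left out ...]
ene tray_grip tip_of [303. 188.] 0.6 [0.521 0.287 0.06 ]
scene tray_grip spot_in [302. 200.] 0.87 [0.48  0.236 0.06 ]
scene box_slot tip_of [356. 219.] 0.93 [0.556 0.042 0.066]
scene box_slot spot_in [355. 225.] 0.66 [0.537 0.025 0.066]
scene bar_1_center tip_of [303. 202.] 0.59 [0.506 0.265 0.02 ]
scene bar_1_center tip_of [258. 183.] 0.42 [0.439 0.453 0.02 ]
scene [[ 0.791194   -0.40365742  0.45942653 -0.27182735]
 [-0.6114989  -0.51109749  0.60402687 -0.83468102]
 [-0.00900818 -0.75884125 -0.65121333  1.15854412]
 [ 0.          0.          0.          1.        ]] [[499.19934835   0.         316.48518811]
 [  0.         499.19934835 204.976998  ]
 [  0.           0.           1.        ]]
```

```bash
python3 - <<'E'
import cv2,numpy as np
a=cv2.imread("pics/top0.png")[110:290,190:450];cv2.imwrite("pics/topc.png",cv2.resize(a,None,fx=3,fy=3,interpolation=2))
E
```

```text
(no output)
```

View pics/topc.png

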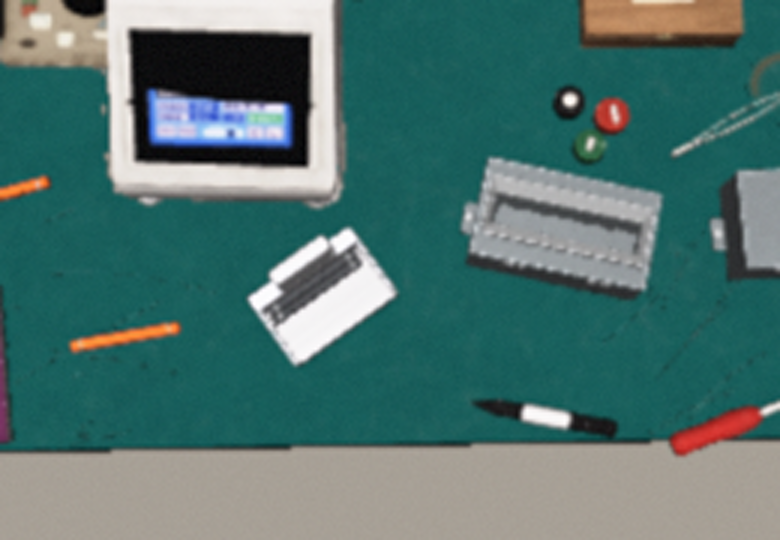

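View pics/scene0.png

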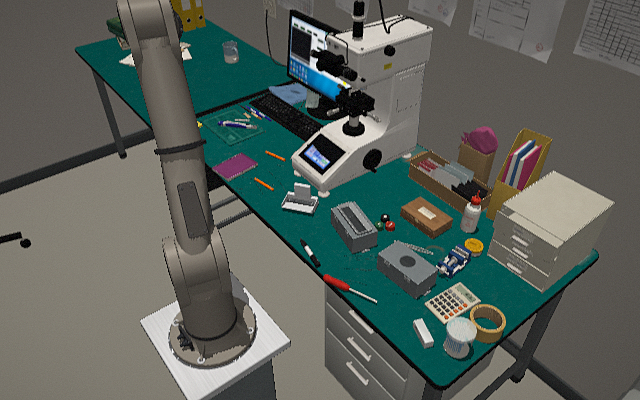

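The candidates for the bars are the dark pair in the tray at top-image (294,203), the orange bars at (231,223) and (197,173), and a pen at (372,249). I choose the dark pair. For the box I choose the slotted one at (377,186), not the round-hole box at about (450,185). The microscope base is close behind the tray.

```bash
cat >> h.py <<'E'
def C(u,v):return (190+u/3,110+v/3)
E
python3 - <<'E'
from h import *
c=bot.read_camera("top");g=lambda u,v,z:atz(c,C(u,v),z)[:2]
def show(n,a,b):
    d=a-b;print(n,a.round(3),b.round(3),"mid",((a+b)/2).round(3),"len",np.linalg.norm(d).round(3),"yaw(y axis)",np.degrees(np.arctan2(-d[0],d[1])).round(1))
show("pour",g(297,364,.018),g(397,294,.018))
show("griptop",g(270,272,.078),g(325,236,.078))
show("bars",g(268,316,.02),g(358,252,.02))
show("guide far",g(490,157,.078),g(662,192,.078))
show("guide near",g(472,238,.078),g(650,272,.078))
show("lid near",g(470,260,.066),g(638,294,.066))
for z in(0,.05,.1):show("micro %g"%z,g(115,195,z),g(340,200,z))
E
```

```text
pour [0.436 0.295] [0.499 0.202] mid [0.467 0.249] len 0.113 yaw(y axis) 34.4
griptop [0.511 0.314] [0.543 0.266] mid [0.527 0.29 ] len 0.058 yaw(y axis) 33.1
bars [0.48  0.322] [0.539 0.238] mid [0.51 0.28] len 0.102 yaw(y axis) 35.2
guide far [0.613 0.117] [ 0.579 -0.036] mid [0.596 0.04 ] len 0.157 yaw(y axis) -12.7
guide near [0.539 0.135] [ 0.506 -0.022] mid [0.523 0.057] len 0.16 yaw(y axis) -11.9
lid near [0.522 0.137] [ 0.489 -0.012] mid [0.505 0.062] len 0.153 yaw(y axis) -12.5
micro 0 [0.602 0.47 ] [0.594 0.255] mid [0.598 0.363] len 0.215 yaw(y axis) -2.1
micro 0.05 [0.59  0.459] [0.582 0.253] mid [0.586 0.356] len 0.206 yaw(y axis) -2.1
micro 0.1 [0.578 0.447] [0.57  0.251] mid [0.574 0.349] len 0.196 yaw(y axis) -2.1
```

```bash
cat >> h.py <<'E'
def tool(s=None):
    s=s or bot.get_obs();q=s["tool_rot"];return np.array(s["eef_pos"]),R.from_quat([q[1],q[2],q[3],q[0]])
def jog(p,r,s=None):
    p0,r0=tool(s)
    print("rv",(r0.inv()*r).as_rotvec().round(4),"mm",(r0.inv().apply(np.array(p)-p0)*1000).round(1))
def down(yaw_y): # tool pointing down, tool y at world yaw (deg)
    a=np.radians(yaw_y);y=np.array([np.cos(a),np.sin(a),0]);z=np.array([0,0,-1.]);return R.from_matrix(np.c_[np.cross(y,z),y,z])
E
python3 - <<'E'
from h import *
jog([.525,.290,.17],down(34.5))
E
```

```text
rv [-0.     -0.      0.5988] mm [-384.7 -214.8   61.3]
```

>>> jog_arm(
  motion=[
    [0,0,0.06,-38,-21,0,85],
    [0,0,0.12,-84,-47,5,85],
    [0,0,0.2,-134,-75,12,85],
    [0,0,0.28,-184,-103,20,85],
    [0,0,0.36,-234,-131,30,85],
    [0,0,0.44,-284,-159,40,70],
    [0,0,0.52,-330,-185,50,60],
    [0,0,0.58,-366,-205,57,50],
    [0,0,0.6,-385,-215,61,46],
    [0,0,0.6,-385,-215,61,46],
  ],
)

```text
t: 2.2
eef_pos: [0.5257, 0.289, 0.1701]
tool_rot: [0.0, 0.467, 0.884, -0.0]
contact_force: [-1.2, 0.8, 0.4]
gripper_width: 0.54
grasp_force: 0.0
```

```bash
python3 - <<'E'
from h import *
s=bot.get_obs();p,r=tool(s);print(p,r.as_matrix().round(3).tolist(),s["q"].round(2),s["gripper_width"])
c=bot.read_camera("wrist");X=np.array(c["tool_from_camera"]);K=np.array(c["camera_matrix"])
def wz(xy,z):
    u=(np.array(xy)-K[:2,2])/K[0,0];a=np.hypot(*u);d=np.r_[u/a*np.sin(a),np.cos(a)]
    o=p+r.apply(X[:3,3]);d=r.apply(X[:3,:3]@d);return (o+d*(z-o[2])/d[2]).round(4)
for k,z in dict(tray=0,tray_grip=.06,bar_1_center=.02).items():
    for q in bot.tip_of(k,c)[:3]:print(k,np.round(q["xy"]),round(q["score"],2),wz(q["xy"],z))
save("w1.png",c["pixels"])
E
```

```text
[0.52572956 0.28901217 0.17014759] [[-0.564, 0.826, -0.0], [0.826, 0.564, -0.0], [-0.0, -0.0, -1.0]] [-0.8   0.42  0.25  1.81 -0.13  0.92  0.11] 0.5398297117836662
tray [288. 174.] 0.9 [0.4991 0.2748 0.    ]
tray_grip [314. 190.] 0.88 [0.5216 0.2914 0.06  ]
bar_1_center [302. 178.] 0.78 [0.5116 0.2841 0.02  ]
bar_1_center [363.  13.] 0.69 [0.4679 0.4502 0.02  ]
```

View pics/w1.png

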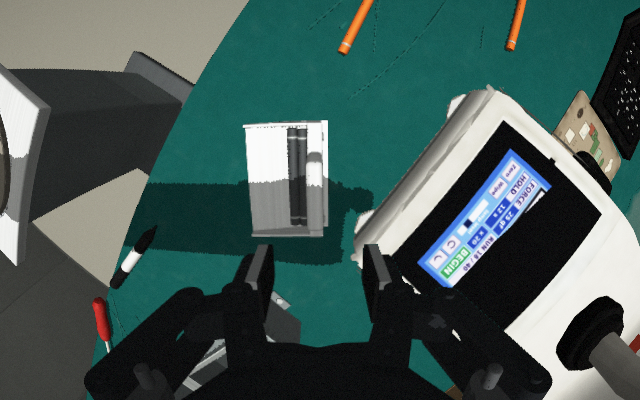

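The wrist view shows the tray with its two dark bars at (298,178) and the grip plate at (314,190), square to the fingers. The microscope corner at (355,250) is close to the right finger, so I'm checking the clearance.

```bash
python3 - <<'E'
from h import *
p,r=tool();c=bot.read_camera("wrist");X=np.array(c["tool_from_camera"]);K=np.array(c["camera_matrix"])
def wz(xy,z):
    u=(np.array(xy)-K[:2,2])/K[0,0];a=np.hypot(*u);d=np.r_[u/a*np.sin(a),np.cos(a)]
    o=p+r.apply(X[:3,3]);d=r.apply(X[:3,:3]@d);P=o+d*(z-o[2])/d[2]
    return P.round(3),(r.inv().apply(P-[.524,.291,0])*1000).round()[:2]
for n,xy in dict(foot=(360,220),lipbot=(355,255),lipmid=(385,262),edge=(410,200),griptop=(314,153),gripend=(314,234),p1=(245,125),p2=(252,236)).items():
    print(n,[wz(xy,z) for z in((0,.03,.06) if n[:4]!="grip" else (.078,))] if n[0]!="p" else wz(xy,.018))
E
```

```text
foot [(array([0.59, 0.28, 0.  ]), array([-47.,  48.])), (array([0.579, 0.287, 0.03 ]), array([-35.,  43.])), (array([0.569, 0.295, 0.06 ]), array([-23.,  39.]))]
lipbot [(array([0.612, 0.242, 0.   ]), array([-91.,  44.])), (array([0.599, 0.253, 0.03 ]), array([-74.,  40.])), (array([0.587, 0.264, 0.06 ]), array([-58.,  36.]))]
lipmid [(array([0.648, 0.254, 0.   ]), array([-101.,   81.])), (array([0.632, 0.264, 0.03 ]), array([-84.,  73.])), (array([0.615, 0.274, 0.06 ]), array([-66.,  65.]))]
edge [(array([0.622, 0.33 , 0.   ]), array([-24., 103.])), (array([0.609, 0.332, 0.03 ]), array([-14.,  93.])), (array([0.595, 0.335, 0.06 ]), array([-4., 83.]))]
griptop [(array([0.5  , 0.323, 0.078]), array([40., -1.]))]
gripend [(array([0.538, 0.267, 0.078]), array([-28.,  -2.]))]
p1 (array([0.434, 0.3  , 0.018]), array([ 58., -69.]))
p2 (array([0.501, 0.204, 0.018]), array([-58., -69.]))
```

>>> jog_arm(
  motion=[
    [0,0,0,2.5,-1.5,30,46],
    [0,0,0,2.5,-1.5,75,46],
    [0,0,0,2.5,-1.5,110,46],
    [0,0,0,2.5,-1.5,124,46],
    [0,0,0,2.5,-1.5,129,46],
    [0,0,0,2.5,-1.5,129,30],
    [0,0,0,2.5,-1.5,129,5],
    [0,0,0,2.5,-1.5,129,5],
    [0,0,0,2.5,-1.5,129,5],
    [0,0,0,2.5,-1.5,129,5],
  ],
  grip_force=60,
)

```text
t: 3.7
eef_pos: [0.5231, 0.2913, 0.0423]
tool_rot: [0.0, 0.466, 0.885, 0.001]
contact_force: [-1.1, -0.9, 6.4]
gripper_width: 0.156
grasp_force: 60.5
```

>>> jog_arm(
  motion=[
    [0,0,0,0,0,-6,5],
    [0,0,0,0,0,-20,5],
    [0,0,0,0,0,-42,5],
    [0,0,0,0,0,-70,5],
    [0,0,0,0,0,-100,5],
    [0,0,0,0,0,-128,5],
    [0,0,0,0,0,-148,5],
    [0,0,0,0,0,-158,5],
    [0,0,0,0,0,-160,5],
    [0,0,0,0,0,-160,5],
  ],
  grip_force=80,
)

```text
t: 4.95
eef_pos: [0.5221, 0.2907, 0.2006]
tool_rot: [-0.0, 0.466, 0.885, -0.001]
contact_force: [0.3, -0.4, -4.0]
gripper_width: 0.156
grasp_force: 78.0
```

```bash
python3 - <<'E'
from h import *
p,r=tool();c=bot.read_camera("wrist");save("w2.png",c["pixels"])
for k in("tray","tray_grip","bar_1_center"):
    for q in bot.tip_of(k,c)[:3]:print(k,np.round(q["xy"]),round(q["score"],2))
c=bot.read_camera("top");q=bot.tip_of("box_slot",c);print(q[0],atz(c,q[0]["xy"],.066))
E
```

```text
tray [274. 227.] 0.6
tray_grip [316. 274.] 0.81
bar_1_center [362.  22.] 0.85
bar_1_center [297. 237.] 0.74
{'xy': [378.9, 183.6], 'score': 0.66} [0.55619686 0.0485884  0.066     ]
```

View pics/w2.png

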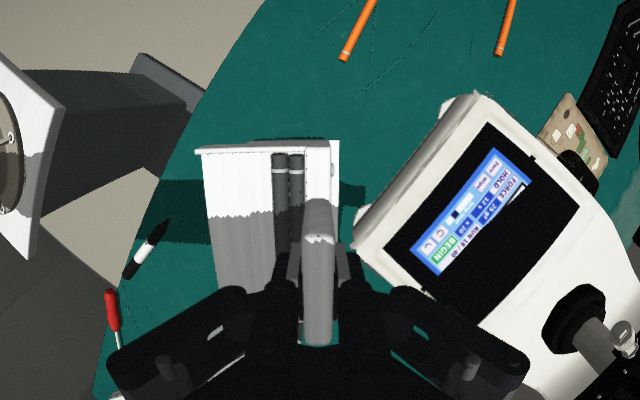

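The tray is gripped and lifted, with both bars side by side at (280–297,237) against the back wall. Next I compute the poses for turning and tipping.

```bash
cat >> h.py <<'E'
BY=-12.3;BC=np.array([.556,.046,0])
def pour(th,bx,z,dyaw=-.5): # tool yaw y = tray yaw + dyaw
    B=R.from_euler('z',BY,degrees=True);E=BC+B.apply([bx,0,0])+[0,0,z]
    T=B*R.from_euler('y',-th,degrees=True)      # tray orientation
    p=E+T.apply([.067,0,.042-.0177])            # TCP
    return p,T*down(0)*R.identity()
E
python3 - <<'E'
from h import *
p,r=tool();print(r.as_matrix().round(3).tolist())
P,Q=pour(0,.013,.12);print(P);jog(P,Q)
# then relative from that pose
s=dict(eef_pos=P,tool_rot=np.roll(Q.as_quat(),1))
for th in (10,20,30,40,45):
    A,B=pour(th,.013,.1);print(th,A.round(3));jog(A,B,s)
E
```

```text
[[-0.565, 0.825, -0.001], [0.825, 0.565, -0.001], [-0.0, -0.001, -1.0]]
[0.63416365 0.02895757 0.1443    ]
rv [-8.000e-04  4.000e-04  8.157e-01] mm [-279.2  -55.8   56.6]
10 [0.629 0.03  0.136]
rv [-0.1745 -0.      0.    ] mm [-0.  -5.2  8.7]
20 [0.622 0.032 0.146]
rv [-0.3491  0.      0.    ] mm [ -0.  -12.4  -1.4]
30 [0.614 0.033 0.155]
rv [-0.5236 -0.      0.    ] mm [ -0.  -21.1 -10.2]
40 [0.604 0.036 0.162]
rv [-0.6981  0.      0.    ] mm [ -0.  -31.3 -17.4]
45 [0.598 0.037 0.165]
rv [-0.7854 -0.      0.    ] mm [ -0.  -36.8 -20.3]
```

>>> jog_arm(
  motion=[
    [0,0,0.03,-10,-2,0,5],
    [0,0,0.1,-36,-7,0,5],
    [0,0,0.2,-70,-14,0,5],
    [0,0,0.31,-107,-21,0,5],
    [0,0,0.42,-145,-29,0,5],
    [0,0,0.54,-184,-37,0,5],
    [0,0,0.65,-222,-44,5,5],
    [0,0,0.74,-254,-51,10,5],
    [0,0,0.8,-273,-55,14,5],
    [0,0,0.815,-279,-56,16,5],
  ],
)

```text
t: 6.5
eef_pos: [0.6343, 0.0266, 0.1851]
tool_rot: [0.0, 0.78, 0.626, -0.0]
contact_force: [-0.2, 1.4, -2.8]
gripper_width: 0.152
grasp_force: 78.1
```

```bash
python3 - <<'E'
from h import *
s=bot.get_obs();p,r=tool();print(p,r.as_matrix().round(3).tolist(),s["q"].round(2))
c=bot.read_camera("top");save("t3.png",cv2.resize(c["pixels"][100:260,300:470],None,fx=3.5,fy=3.5,interpolation=cv2.INTER_CUBIC))
d=bot.read_camera("wrist");save("w3.png",d["pixels"])
im=np.hstack([cv2.imread("pics/t3.png")[:400],cv2.imread("pics/w3.png")]);cv2.imwrite("pics/c3.png",cv2.resize(im,(790,int(790*im.shape[0]/im.shape[1]))))
for k,z in dict(tray=.13,tray_grip=.2-.01,box_slot=.066).items():
    for q in bot.tip_of(k,c)[:2]:print(k,np.round(q["xy"]),round(q["score"],2),atz(c,q["xy"],z).round(3))
for q in bot.tip_of("box_slot",d)[:2]:print(q)
P,Q=pour(0,.013,.12);jog(P,Q)
E
```

```text
[0.63425791 0.02659807 0.18509131] [[0.217, 0.976, -0.0], [0.976, -0.217, -0.001], [-0.001, -0.0, -1.0]] [-0.5   0.49  0.5   1.73 -0.27  0.99 -0.12]
tray [388. 156.] 0.72 [0.616 0.032 0.13 ]
tray_grip [394. 140.] 0.84 [0.639 0.026 0.19 ]
box_slot [380. 181.] 0.59 [0.563 0.046 0.066]
rv [-0.0003 -0.0009  0.0031] mm [-1.9  0.6 41.1]
```

View pics/c3.png

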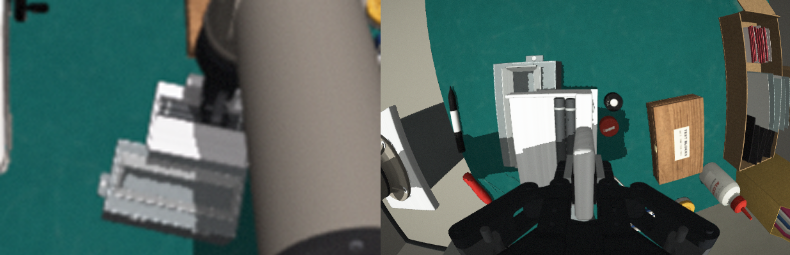

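The crop shows the tray parallel to the slotted box, with its pouring edge over the mouth. The pins at (612,100) and (608,125) are low. I'm lowering and starting the tip.

>>> jog_arm(
  motion=[
    [0,0,0,-1,0,6,5],
    [0,0,0,-2,0,18,5],
    [0,0,0,-2,0,30,5],
    [-0.03,0,0,-2,-0.5,37,5],
    [-0.08,0,0,-2,-2,42,5],
    [-0.12,0,0,-2,-3,45,5],
    [-0.14,0,0,-2,-4,46,5],
    [-0.14,0,0,-2,-4,46,5],
  ],
)

```text
t: 7.8
eef_pos: [0.6293, 0.0283, 0.1389]
tool_rot: [0.054, 0.777, 0.626, 0.043]
contact_force: [-0.3, -0.6, -2.7]
gripper_width: 0.153
grasp_force: 78.2
```

```bash
python3 - <<'E'
from h import *
s=bot.get_obs();p,r=tool();print(p,s["contact_force"].round(1))
E_=p-r.apply([0,0,.0177]) # grip
T=r*down(0).inv();E_=E_+T.apply([-.067,0,-.042]);print("edge",E_.round(4),"in box",(R.from_euler('z',-BY,degrees=True).apply(E_-BC)*1000).round(1))
c=bot.read_camera("top");save("t4.png",cv2.resize(c["pixels"][140:230,330:430],None,fx=6,fy=6,interpolation=cv2.INTER_CUBIC))
print("edge corners px",[proj(c,E_+T.apply([0,y,0])).round(1) for y in(.057,-.057)])
for th in (15,20,25,30,35,40,45):
    A,B=pour(th,.013,.103);print(th);jog(A,B)
E
```

```text
[0.62927574 0.02826254 0.13885777] [-0.3 -0.6 -2.7]
edge [0.5677 0.0416 0.1055] in box [ 12.4  -1.8 105.5]
edge corners px [array([362. , 171.9]), array([404.9, 180.3])]
15
rv [-1.223e-01 -1.000e-04  7.000e-04] mm [ 1.7 -3.8 -5.2]
20
rv [-2.096e-01 -1.000e-04  7.000e-04] mm [  1.7  -6.8 -10.6]
25
rv [-2.968e-01 -2.000e-04  7.000e-04] mm [  1.7 -10.4 -15.7]
30
rv [-3.841e-01 -2.000e-04  7.000e-04] mm [  1.7 -14.3 -20.5]
35
rv [-4.714e-01 -2.000e-04  7.000e-04] mm [  1.7 -18.7 -25. ]
40
rv [-5.586e-01 -3.000e-04  7.000e-04] mm [  1.7 -23.4 -29. ]
45
rv [-6.459e-01 -3.000e-04  7.000e-04] mm [  1.7 -28.4 -32.6]
```

View pics/t4.png

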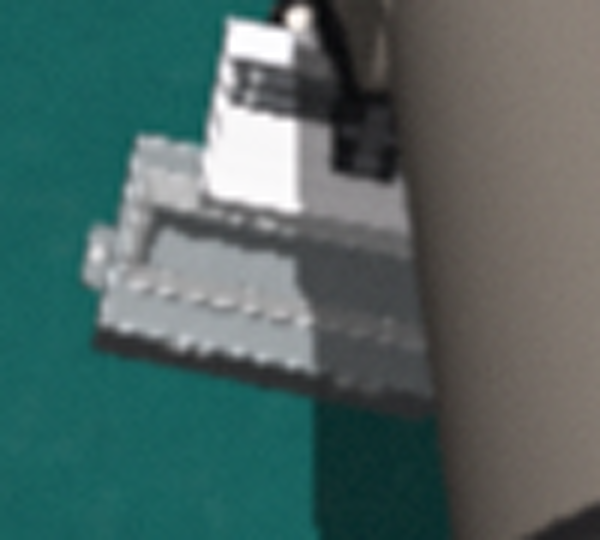

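The edge appears at crop (200,195)–(300,212), matching the predicted pixel (362,172), and lies just over the far side of the slot. Both bars are still in the tray. I'm tipping slowly about the edge.

>>> jog_arm(
  motion=[
    [-0.06,0,0,1,-2,-3,5],
    [-0.12,0,0,1.5,-4,-5,5],
    [-0.17,0,0,1.5,-5.5,-8,5],
    [-0.21,0,0,1.5,-7,-10.5,5],
    [-0.25,0,0,1.5,-8.5,-13,5],
    [-0.3,0,0,1.5,-10.5,-16,5],
    [-0.36,0,0,1.5,-13,-19,5],
    [-0.42,0,0,1.5,-16,-22,5],
    [-0.47,0,0,1.5,-18.5,-25,5],
    [-0.52,0,0,1.5,-21,-27,5],
  ],
)

```text
t: 9.1
eef_pos: [0.6078, 0.0226, 0.159]
tool_rot: [0.232, 0.75, 0.597, 0.165]
contact_force: [-0.3, -1.0, -1.9]
gripper_width: 0.153
grasp_force: 78.7
```

>>> jog_arm(
  motion=[
    [-0.04,0,0,0,-2,-2,5],
    [-0.08,0,0,0,-4.5,-4,5],
    [-0.11,0,0,0,-6,-5,5],
    [-0.11,0,0,0,-6,-5,5],
    [-0.11,0,0,0,-6,-5,5],
  ],
)

```text
t: 9.72
eef_pos: [0.5998, 0.0248, 0.1594]
tool_rot: [0.272, 0.736, 0.587, 0.197]
contact_force: [-1.2, -0.1, -1.6]
gripper_width: 0.157
grasp_force: 78.7
```

```bash
python3 - <<'E'
from h import *
s=bot.get_obs();p,r=tool(s);T=r*down(0).inv();print("tilt",np.degrees(np.arccos(T.as_matrix()[2,2])),s["q"].round(2))
c=bot.read_camera("top");d=bot.read_camera("wrist")
a=cv2.resize(c["pixels"][140:230,330:430],(444,400),interpolation=cv2.INTER_CUBIC)
im=np.hstack([a,d["pixels"]]);save("c5.png",cv2.resize(im,(800,295)))
for n,k in(("top",c),("wrist",d)):print(n,[(np.round(q["xy"]),round(q["score"],2)) for q in bot.tip_of("bar_1_center",k)])
E
```

```text
tilt 39.26836885375645 [-0.84  0.31  0.57  2.32  1.69  0.21 -2.19]
top [(array([232., 224.]), 0.66), (array([393., 162.]), 0.5), (array([378., 188.]), 0.44)]
wrist [(array([161., 182.]), 0.59)]
```

View pics/c5.png

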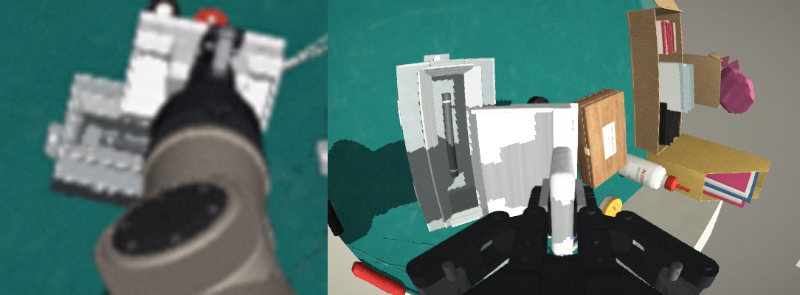

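The tray is empty at 39° tilt and one bar is visible lying in the slot at (450,135). The load fell by about 1.2 N, which is the weight of both bars. I'm backing off along the same path and then checking inside the box.

```bash
python3 - <<'E'
from h import *
for th,z in ((36,.107),(30,.113),(20,.125),(10,.135),(0,.15)):
    A,B=pour(th,.013,z);print(th);jog(A,B)
E
```

```text
36
rv [0.0565 0.0361 0.0012] mm [11.5  8.2 -2.1]
30
rv [ 0.1612  0.0361 -0.0007] mm [11.6 13.7  0.5]
20
rv [ 0.3358  0.0361 -0.0039] mm [11.7 22.5  3.6]
10
rv [ 0.5103  0.0358 -0.0071] mm [11.8 27.9  8.2]
0
rv [ 0.6848  0.0354 -0.0102] mm [11.8 34.4  8.7]
```

>>> jog_arm(
  motion=[
    [0.04,0,0,0,6,-2,5],
    [0.1,0.01,0,2,10,-3,5],
    [0.17,0.02,0,4,14,-3,5],
    [0.26,0.02,0,5,19,-2,5],
    [0.36,0.02,0,6,24,0,5],
    [0.46,0.02,0,6,26,2,5],
    [0.56,0.02,0,6,29,4,5],
    [0.64,0.02,0,6,32,5,5],
    [0.685,0.02,0,6,34,4,5],
    [0.685,0.02,0,6,34,4,5],
  ],
)

```text
t: 11.18
eef_pos: [0.63, 0.0238, 0.1772]
tool_rot: [0.003, 0.783, 0.621, -0.004]
contact_force: [0.2, 0.3, -2.2]
gripper_width: 0.153
grasp_force: 78.8
```

```bash
python3 - <<'E'
from h import *
s=bot.get_obs();p,r=tool(s);print(p,r.as_matrix().round(3).tolist(),s["q"].round(2))
jog(p+[0,0,.06],down(BY))
A=down(BY)
st=dict(eef_pos=p+[0,0,.06],tool_rot=np.roll(A.as_quat(),1))
jog([.512,.285,.16],down(34.5),st)
E
```

```text
[0.62997296 0.02377461 0.17718646] [[0.228, 0.974, -0.003], [0.974, -0.228, -0.01], [-0.01, -0.0, -1.0]] [-0.08  0.46 -0.09  1.71  0.06  0.97 -0.42]
rv [-0.0005  0.0104 -0.0149] mm [ -0.6  -0.  -60. ]
rv [ 0.      0.     -0.8168] mm [ 230.1 -170.9   77.2]
```

>>> jog_arm(
  motion=[
    [0,0.01,-0.02,0,0,-15,5],
    [0,0.01,-0.05,8,-4,-35,5],
    [0,0.01,-0.14,35,-24,-40,5],
    [0,0.01,-0.26,70,-50,-40,5],
    [0,0.01,-0.38,106,-78,-40,5],
    [0,0.01,-0.51,142,-105,-36,5],
    [0,0.01,-0.63,178,-132,-25,5],
    [0,0.01,-0.74,208,-155,-10,5],
    [0,0.01,-0.81,225,-168,5,5],
    [0,0.01,-0.83,230,-171,12,5],
  ],
)

```text
t: 12.42
eef_pos: [0.513, 0.288, 0.162]
tool_rot: [-0.002, 0.464, 0.886, -0.002]
contact_force: [0.9, 0.2, -0.9]
gripper_width: 0.152
grasp_force: 78.7
```

```bash
python3 - <<'E'
from h import *
s=bot.get_obs();p,r=tool(s);print(p,s["contact_force"].round(1),s["q"].round(2))
jog([.512,.285,.0435],down(34.5))
c=bot.read_camera("top");d=bot.read_camera("scene")
a=cv2.resize(c["pixels"][110:240,280:430],(450,390),interpolation=cv2.INTER_CUBIC);b=cv2.resize(d["pixels"][165:265,250:400],(350,390)[::1],interpolation=cv2.INTER_CUBIC)
save("c6.png",np.hstack([a,b]))
for n,k in(("top",c),("scene",d)):print(n,[(np.round(q["xy"]),round(q["score"],2),atz(k,q["xy"],.01).round(3)) for q in bot.tip_of("bar_1_center",k)])
E
```

```text
[0.51295293 0.28803629 0.16202647] [ 0.9  0.2 -0.9] [-0.35  0.44 -0.35  1.81  0.18  0.93 -0.17]
rv [-0.0061 -0.0021  0.0035] mm [ -2.2  -1.8 118.5]
top [(array([230., 224.]), 0.71, array([0.46 , 0.458, 0.01 ])), (array([376., 188.]), 0.7, array([0.556, 0.048, 0.01 ]))]
scene [(array([261., 182.]), 0.52, array([0.454, 0.462, 0.01 ]))]
```

View pics/c6.png

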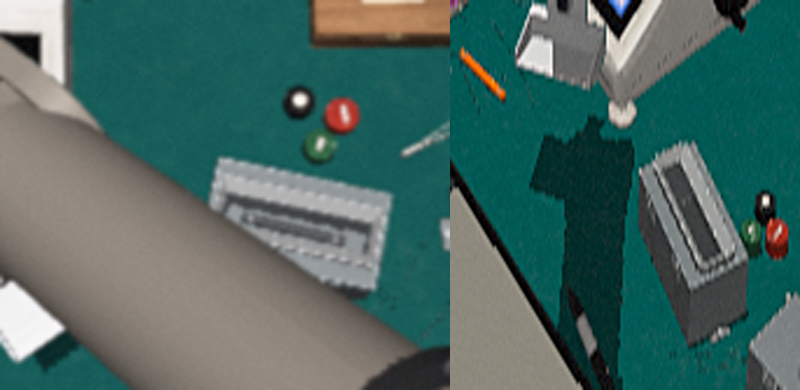

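The box floor shows the bar at (300,232) in the top crop and nothing lies outside the box. I'm setting the tray down.

>>> jog_arm(
  motion=[
    [-0.006,-0.002,0.003,-2,-2,15,5],
    [-0.006,-0.002,0.003,-2,-2,45,5],
    [-0.006,-0.002,0.003,-2,-2,80,5],
    [-0.006,-0.002,0.003,-2,-2,103,5],
    [-0.006,-0.002,0.003,-2,-2,113,5],
    [-0.006,-0.002,0.003,-2,-2,117,5],
    [-0.006,-0.002,0.003,-2,-2,119,5],
    [-0.006,-0.002,0.003,-2,-2,119.5,5],
  ],
)

```text
t: 13.62
eef_pos: [0.514, 0.2842, 0.0441]
tool_rot: [0.001, 0.467, 0.884, 0.001]
contact_force: [-0.4, -0.5, -1.5]
gripper_width: 0.153
grasp_force: 78.7
```

Not yet touching. I'll go down 2 mm more, release, and retract.

>>> jog_arm(
  motion=[
    [0,0,0,0,0,1,5],
    [0,0,0,0,0,2,5],
    [0,0,0,0,0,2,5],
    [0,0,0,0,0,2,20],
    [0,0,0,0,0,2,40],
    [0,0,0,0,0,2,46],
    [0,0,0,0,0,2,46],
  ],
)

```text
t: 14.5
eef_pos: [0.5135, 0.284, 0.0414]
tool_rot: [0.0, 0.467, 0.884, 0.0]
contact_force: [0.7, -0.8, 0.5]
gripper_width: 0.536
grasp_force: 0.0
```

>>> jog_arm(
  motion=[
    [0,0,0,0,0,-8,46],
    [0,0,0,0,0,-40,46],
    [0,0,0,0,0,-85,46],
    [0,0,0,0,0,-130,46],
    [0,0,0,20,0,-170,46],
    [0,0,0,70,0,-190,46],
    [0,0,0,120,0,-200,46],
    [0,0,0,170,0,-200,46],
    [0,0,0,200,0,-200,46],
    [0,0,0,200,0,-200,46],
  ],
)

```text
t: 15.75
eef_pos: [0.3979, 0.4517, 0.242]
tool_rot: [-0.0, 0.465, 0.885, 0.001]
contact_force: [0.3, 0.1, -0.2]
gripper_width: 0.544
grasp_force: 0.0
```

```bash
python3 - <<'E'
from h import *
c=bot.read_camera("top");d=bot.read_camera("scene")
for k,z in dict(tray=0,tray_grip=.06,bar_1_center=.01).items():
  for n,m in(("top",c),("scene",d)):print(n,k,[(np.round(q["xy"]),round(q["score"],2),atz(m,q["xy"],z).round(3)) for q in bot.tip_of(k,m)])
a=cv2.resize(c["pixels"][140:240,260:420],(480,300),interpolation=cv2.INTER_CUBIC);b=cv2.resize(c["pixels"][165:205,350:405],(320,300),interpolation=cv2.INTER_CUBIC)
save("c7.png",np.hstack([a,b]))
E
```

```text
top tray [(array([298., 212.]), 0.81, array([0.492, 0.27 , 0.   ]))]
scene tray [(array([297., 210.]), 0.73, array([0.476, 0.26 , 0.   ]))]
top tray_grip [(array([292., 201.]), 0.93, array([0.514, 0.285, 0.06 ]))]
scene tray_grip [(array([300., 190.]), 0.85, array([0.508, 0.285, 0.06 ]))]
top bar_1_center [(array([376., 187.]), 0.62, array([0.56 , 0.048, 0.01 ])), (array([228., 223.]), 0.39, array([0.461, 0.464, 0.01 ]))]
scene bar_1_center [(array([261., 185.]), 0.55, array([0.447, 0.451, 0.01 ]))]
```

View pics/c7.png

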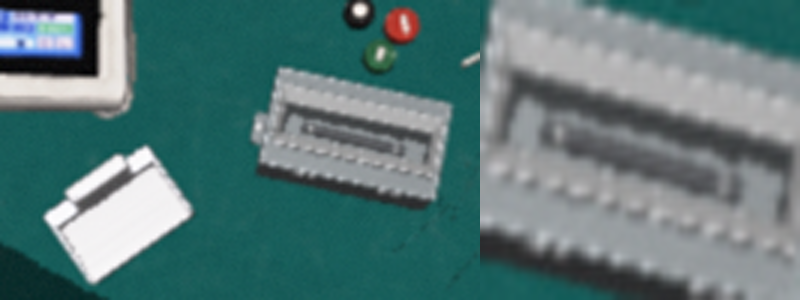

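The tray stands upright and empty; the dark strip beside the grip is only as long as the grip, so it is its shadow. The box shows at least one bar at (350,137). I'm taking one look straight down into the box to count.

```bash
python3 - <<'E'
from h import *
jog([.55,.046,.30],down(-12))
print(np.array(bot.read_camera("wrist")["tool_from_camera"]).round(3))
E
```

```text
rv [1.400e-03 1.000e-04 8.063e-01] mm [-416.4 -103.1  -58.5]
[[-0.    -0.951 -0.31   0.079]
 [ 1.    -0.001  0.001  0.   ]
 [-0.001 -0.31   0.951 -0.143]
 [ 0.     0.     0.     1.   ]]
```

>>> jog_arm(
  motion=[
    [0,0,0.04,-20,-5,-20,46],
    [0,0,0.12,-60,-15,-40,46],
    [0,0,0.22,-115,-28,-58,46],
    [0,0,0.33,-170,-42,-58,46],
    [0,0,0.44,-225,-56,-58,46],
    [0,0,0.55,-280,-69,-58,46],
    [0,0,0.65,-330,-82,-58,46],
    [0,0,0.74,-375,-93,-58,46],
    [0,0,0.8,-408,-101,-58,46],
    [0,0,0.806,-416,-103,-58,46],
  ],
)

```text
t: 17.45
eef_pos: [0.5504, 0.0444, 0.3]
tool_rot: [0.001, 0.778, 0.628, 0.001]
contact_force: [-0.8, 0.7, 0.5]
gripper_width: 0.541
grasp_force: 0.0
```

```bash
python3 - <<'E'
from h import *
d=bot.read_camera("wrist");q=bot.tip_of("bar_1_center",d);print(q);b=bot.tip_of("box_slot",d);print(b)
x,y=map(int,(b or q)[0]["xy"]);y0=max(0,y-75);x0=max(0,x-100)
save("c8.png",cv2.resize(d["pixels"][y0:y0+150,x0:x0+200],None,fx=4,fy=4,interpolation=cv2.INTER_CUBIC))
E
```

```text
[{'xy': [324.2, 153.0], 'score': 0.7}]
[{'xy': [321.5, 161.3], 'score': 0.92}]
```

View pics/c8.png

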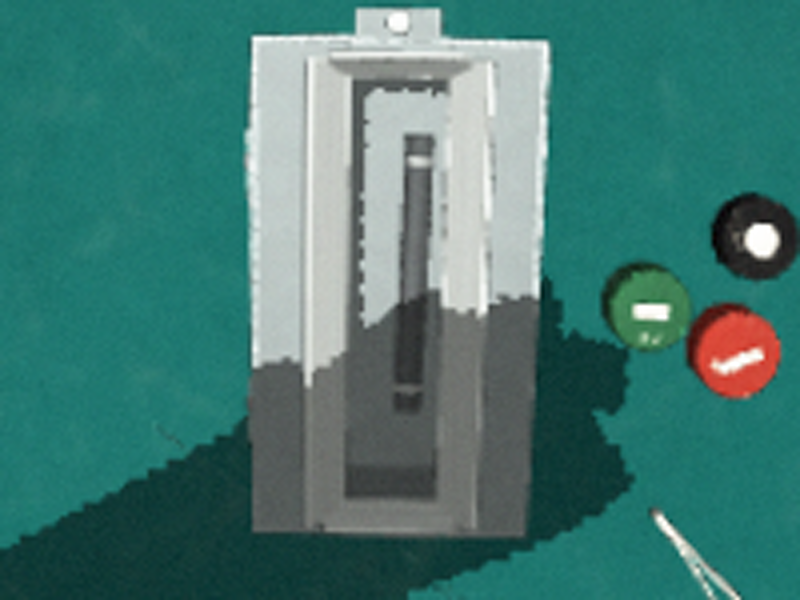

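The view shows one bar on the box floor at (415,270), with the second hidden under the lid. The tray is empty and no dark bar lies on the bench around the box, so both went in.

```bash
python3 -c "
from station import bot
print(bot.hand_in())"
```

```text
the job is handed in; nothing more can be done
None
```

I handed the job in: the tray is back on the bench, upright, empty and let go, and both bars should be in the slotted box. I saw only one bar on its floor; I infer the other from the empty tray, the roughly 1.2 N load drop and no stray bar in view.

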